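# Pull the snapped-on spatter cap off a locating spigot

## Task

The weld is done, so the spatter cap has to come off the fixture plate's locating spigot. Take the fork puller by its handle and slide its fork under the cap's rim, gently, until it is home against the cap, then pull straight up, gently, until the cap pops off and is clear of the spigot. Carry the cap level on the upright puller, set it down gently and upright on the floor of the parts tray, and stand the puller upright on the table again; do not touch the cap with the gripper, and leave the tools lying around where they are.

Things in the scene. Friction and masses are not known exactly. Their poses are not given: they have to be found in the camera images.
- cap: Spatter cap: bare metal, mushroom-shaped, 42 mm high, about 0.14 kg, snapped over one of two spigots and standing on the fixture plate. Skirt 33 mm in diameter and 32 mm high, above it an overhanging round rim 50 mm in diameter. Origin: centre of the skirt's underside, z up; its yaw means nothing. It has about 1 mm of side play. Clear of the spigot after 26 mm of lift.
- cap_rim (a point): Centre of the underside of the cap's rim, 32 mm above the cap's origin. The fork goes in here, round the skirt. Rim 6 mm thick, crown 4 mm more. Three spring balls in the spigot sit over a bead in the cap: it rises 0.5 mm freely, resists with about 5 to 10 N over some 2 mm of lift, then lets go suddenly. The thin cap is spoilt by more than 15 N from the puller.
- fixture: Dark steel plate bolted to the table, 100 (x) x 140 (y) x 12 mm, a bolt head 7 mm high at each corner. Two steel spigots 21 mm in diameter, 26 mm high, stand on it 34 mm either side of its centre along y: the one at -y carries the cap, the one at +y is bare. Origin: centre of its underside, on the table; z up.
- spigot (a point): Foot of the capped spigot, on its axis at the plate's top face, 12 mm above the table; axes as the fixture plate. The cap's origin lies here while the cap is on.
- puller_grip (a point): Grip centre of the fork puller, a C-shaped hand tool of 0.37 kg that stands upright on the table: middle of its black upright handle, 62 mm above the tool's underside. Handle 22 mm (along x) by 28 mm (along y), from 27 mm below to 26 mm above this point. Below it, all under the handle, are a grey arm and, 20 mm lower, a steel fork. x: the way the fork's mouth opens; z up.
- puller: The puller, origin on its underside below the handle's axis; axes as its grip. Flat steel fork 6 mm thick, flush with the underside; its slot, 36 mm wide (1.5 mm play each side of the cap's skirt), is open to +x between two round-ended prongs, 52 mm over both. Home = the end of the slot touches the skirt; the prongs then reach 5 mm past the cap's axis. 5 mm or more short of home the cap tips off.
- puller_home (a point): Point of the puller on the handle's axis level with the fork's top, 6 mm above the underside. The fork slides in its socket, is locked by a thumbscrew, and was left anywhere in a 30 mm range that is NOT measured: at home the cap's axis lies from 15 mm behind (-x) to 15 mm ahead (+x) of this point; feel for it. The grey arm is 20 mm above; the rim and crown take 10 mm of that.
- puller_back (a point): Middle of the puller's socket underside, 54 mm behind (-x) the handle's axis: a block 16 x 48 x 13 mm. The fork's tongue runs through it and may stick out up to 28 mm behind. On it stands the grey back post (x -48 to -60 mm, 26 mm wide) up to the grey arm (x -60 to +14 mm, underside 26 mm, top 35 mm above the tool's underside).
- tray_floor (a point): Centre of the floor of the open aluminium parts tray, 3 mm above the table. Tray fixed, 150 x 150 mm outside, walls 3 mm thick, rolled rim 17 mm above the table. Two loose hexagon nuts (34 mm across, 16 mm high) lie in it along its +y wall, centres 40 to 55 mm from the tray's centre line; the rest is free. Axes along the sides.
- tray: The same parts tray; origin at the centre of its underside, on the table.
- hammer: Bystander: soft-face hammer with a wooden handle, 287 mm long, 45 mm high, lying on the right behind the work. Origin: centre of its underside.
- magnet: Bystander: red and grey triangular welding magnet, 77 x 110 x 24 mm, lying behind the fixture plate on the left. Origin: centre of its underside.
- wrench: Bystander: combination wrench, 203 mm long, 10 mm high, lying on the right of the puller. Origin: centre of its underside.
Not all that is in view belongs to the job. Leave any blue look-alike of the puller alone. What is shaped like the fixture but green is not meant.

How it is judged:
By the outcome, as a careful person would: the job done as asked, in the order asked, and still so for the second after the job is handed in, with the robot touching nothing.
It also fails if it takes over 72 s, if anything falls off the work surface, if the arm or the gripper's body presses on something with over 40 N, if the wrist force passes 120 N, or if a joint passes its speed limit or range.

## Robot

A 6-joint arm with a two-finger parallel gripper is mounted at the origin on the work surface; the furniture and walls round the work are solid. World frame = base frame: x ahead of the robot, y to its left, z up, the work surface at z = 0. Lengths are in mm, angles in rad, forces in N, time in s.
With the tool pointing down it reaches from about 350 to 775 mm from the base axis. Payload 7.3 kg.
Tool frame: the origin (TCP) lies at the very end of the fingers, on their centre line; the grasp point (between the pads) lies 19 mm behind it (bot.tcp_to_grasp is the distance from the TCP to the grasp point, in mm); z points along the fingers, y is the direction in which the jaws open and shut (so a half turn about z gives the same grasp; the last joint's range is limited). The gripper opens to 92 mm and grips with 3 to 60 N. Pads are 19 mm wide; open, the fingers measure 130 mm over their backs; the gripper's body (75 mm by 190 mm) begins 47 mm behind the grasp point.
Start: joints at [-0.146, 0.342, 1.524, -0, 1.275, -0.146], TCP at [525.019, 0.019, 226.741] pointing down, gripper open.
Joint ranges: [-2.53, 2.53], [-0.77, 2.02], [0.04, 2.7], [-1, 4.14], [0.28, 2.66], [-3.11, 3.11]. Speed limits (rad/s): [2.57, 2.57, 3.14, 3.14, 3.14, 3.14].

## Interface

Orientations are given as [roll, pitch, yaw] about the fixed x, y, z axes, in that order (R = Rz(yaw) Ry(pitch) Rx(roll)).
In Python, from plant import bot gives the robot as it stands. The module is installed in compiled form; this text tells all that it offers.
- The arm moves only by the tool carry_out, never from a script. Its argument "motion" is a list of rows, each a list of 5 numbers: the closure, from 0 (fully open) to 1 (shut), then the shift along the tool's x, y, z in mm, then the turn about the tool's z in degrees. In form: [[claw, dx, dy, dz, spin], ...]. A call has 1 to 10 rows; each row is the pose to reach, as a shift and turn from the pose measured when the call began, along the tool's axes at that moment; what a row does not reach only later rows make up. A row lasts 1/8 s, in which the tool goes at most 62.5 mm and 10.7 degrees, less where a joint would pass 70% of its speed; a pose out of reach is approached as far as the arm can. A call with a gripper value outside its range is refused whole. The fingers move at their own pace and stop on an object; the grip force is fixed at half the most. Time passes only in rows, so rows that repeat a pose let the fingers close. It gives the time, the measured TCP pose, the force and the opening at its end, in the units of the state.
- bot.get_obs(): the state, without advancing time (a new reading comes with each control period).
- bot.capture(name): name is "scene" or "side" or "wrist"; returns a dict with "color" (480x640x3 uint8, red, green, blue), "depth" (480x640 float32, mm along the optical axis (not along the pixel's ray), 0 where there is no reading), "K" (3x3 intrinsics, pixels), "k1" (the pictures are not rectified: a ray, as slopes to the right and down, at radius r is drawn at 1 + k1 r^2 times it, then the intrinsics apply), "camera_from_world" (4x4, takes a point from world to camera coordinates). Camera axes: x right, y down, z forward; pixel columns grow to the right and rows downward; lengths in mm; the calibration is good to about 2 mm. A picture is of the moment at which its call begins.
- bot.close_job(): hands the job in, once; it reports no verdict.
The state is a dict: "time": time; "joint_positions": joint angles; "dq": joint speeds; "tau": joint torques, N m; "tool_pos": TCP position; "tcp_rot": TCP orientation; "contact_force": force on the tool from outside, world axes, zero at the start; "moment": the same for the moment, N m; "grip_width": finger opening in mm.
Only numpy, scipy, OpenCV 4.12 (cv2) and the standard library are available. Lean on these libraries where they do the work, as an engineer would, in place of code of your own. Each camera call takes 0.05 s, during which the arm holds its last target.

## Working session

There is one attempt and no reset: what is moved stays moved. The work goes in short steps, Python scripts to look and compute and a tool call to move; the robot and the scene stay as the last step left them, time stands still between calls to the robot, and variables do not carry over. Pictures are saved under pics/ and viewed, and the job is handed in when it is done.

Besides the shell and the picture viewer there is one more tool, called after "Call:" as name(argument=value, ...), one argument or row to a line, values as JSON. carry_out: Moves the arm, as the interface text tells. Its arguments: {"type":"object","properties":{"motion":{"type":"array","items":{"type":"array","items":{"type":"number"}}}},"required":["motion"]}

```bash
mkdir -p pics; ls; cat > h.py <<'E'
import numpy as np, cv2
from plant import bot
def snap(name,fn):
    c=bot.capture(name); cv2.imwrite('pics/'+fn,c['color'][:,:,::-1]); np.savez('pics/'+fn[:-4]+'.npz',**c); return c
def load(fn): return dict(np.load('pics/'+fn+'.npz'))
def ray(c,u,v):
    K=c['K'];x=(u-K[0,2])/K[0,0];y=(v-K[1,2])/K[1,1]
    k=float(c['k1']);rd=np.hypot(x,y);r=rd
    for _ in range(30): r=rd/(1+k*r*r)
    s=r/rd if rd>0 else 1
    return np.array([x*s,y*s,1.])
def onplane(c,u,v,z):
    T=np.linalg.inv(c['camera_from_world']);d=T[:3,:3]@ray(c,u,v);o=T[:3,3]
    return o+d*(z-o[2])/d[2]
def bydepth(c,u,v):
    T=np.linalg.inv(c['camera_from_world']);d=float(c['depth'][int(v),int(u)])
    return T[:3,:3]@(ray(c,u,v)*d)+T[:3,3]
def proj(c,p):
    q=c['camera_from_world']@np.append(p,1);x,y=q[0]/q[2],q[1]/q[2]
    s=1+float(c['k1'])*(x*x+y*y);K=c['K'];return K[0,0]*x*s+K[0,2],K[1,1]*y*s+K[1,2]
def cloud(c):
    K=c['K'];v,u=np.mgrid[0:480,0:640].astype(float)
    x=(u-K[0,2])/K[0,0];y=(v-K[1,2])/K[1,1];k=float(c['k1']);rd=np.hypot(x,y);r=rd.copy()
    for _ in range(30): r=rd/(1+k*r*r)
    s=np.where(rd>0,r/np.maximum(rd,1e-9),1)
    d=c['depth'];P=np.stack([x*s*d,y*s*d,d],-1);T=np.linalg.inv(c['camera_from_world'])
    W=P@T[:3,:3].T+T[:3,3];W[d==0]=np.nan;return W
E
python3 - <<'E'
from h import *
for n in ['scene','side','wrist']:
    c=snap(n,n+'0.png'); print(n,np.linalg.inv(c['camera_from_world']).round(2).tolist(),c['k1'])
print(bot.get_obs())
E
```

```text
pics
scene [[0.67, -0.42, 0.62, -82.21], [-0.74, -0.38, 0.55, -586.31], [0.01, -0.82, -0.57, 640.49], [0.0, 0.0, 0.0, 1.0]] -0.08202202663816321
side [[-1.0, -0.02, 0.03, 479.09], [-0.04, 0.58, -0.81, 864.69], [0.0, -0.81, -0.58, 729.68], [0.0, 0.0, 0.0, 1.0]] -0.09443538127133211
wrist [[1.0, 0.0, -0.0, 523.51], [0.0, -0.97, -0.25, 68.51], [-0.0, 0.25, -0.97, 384.25], [0.0, 0.0, 0.0, 1.0]] -0.037827034202902475
{'time': 0.15, 'joint_positions': array([-1.46012599e-01,  3.42560113e-01,  1.52475193e+00, -2.13459659e-05,
        1.27539413e+00, -1.46017979e-01]), 'dq': array([-0.00067147, -0.00307628, -0.00208788, -0.0011068 ,  0.0009598 ,
       -0.00070793]), 'tau': array([ 7.52666965e-04, -4.31470585e+01, -2.44352603e+01,  7.18239485e-02,
        5.38185902e-02, -1.32920518e-04]), 'tool_pos': array([5.24716585e+02, 5.07575496e-02, 2.26221882e+02]), 'tcp_rot': array([-3.14048801e+00, -1.41819521e-04,  1.57080785e+00]), 'contact_force': array([ 0.85702215,  0.44543281, -0.49168794]), 'moment': array([-0.00398803, -0.05017721, -0.0226968 ]), 'grip_width': 92.23464854338944}
```

View pics/scene0.png

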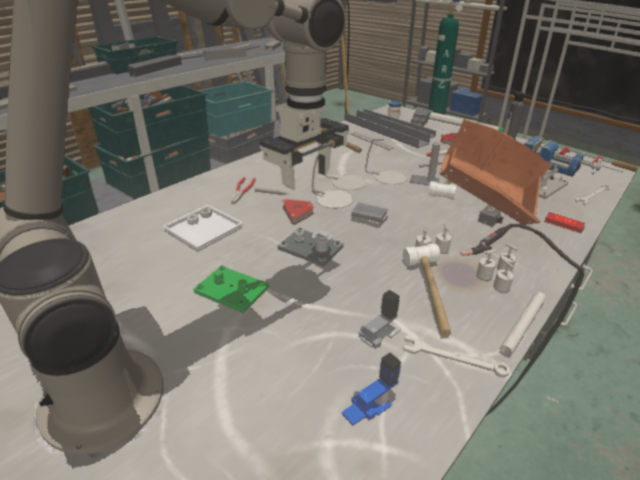

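View pics/side0.png

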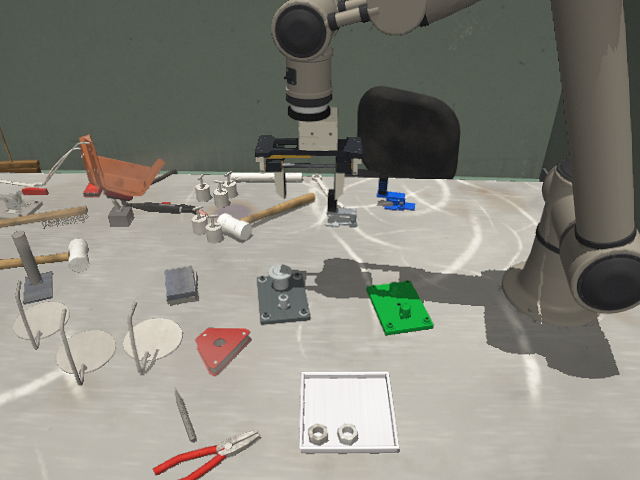

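View pics/wrist0.png

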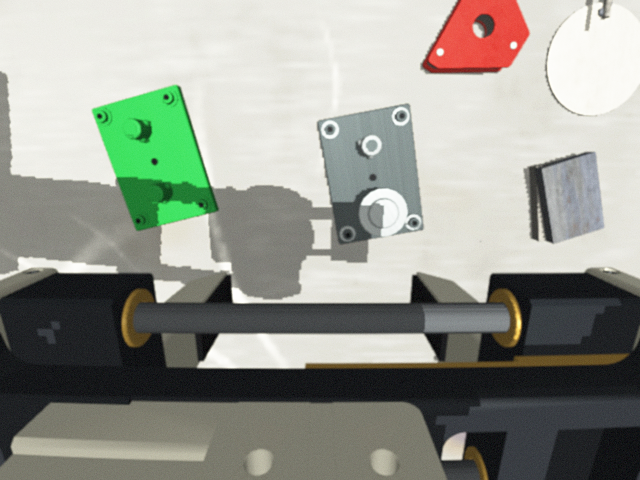

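```bash
python3 - <<'E'
from h import *
c=load('scene0');s=load('side0');w=load('wrist0')
a=cv2.resize(c['color'][280:430,330:450][:,:,::-1],None,fx=4,fy=4,interpolation=2)[:600]
b=cv2.resize(s['color'][170:240,290:430][:,:,::-1],None,fx=4,fy=4,interpolation=2)
im=np.zeros((600,800,3),np.uint8);im[:,:400]=a[:,:400];im[:280,400:]=cv2.resize(b,(400,280));
t=w['color'][90:250,300:440][:,:,::-1];im[285:600,405:405+276]=cv2.resize(t,(276,315))
cv2.imwrite('pics/crop0.png',im)
W=cloud(c)
# points of dark handle
g=c['color'].astype(int)
m=np.zeros((480,640),bool);m[285:350,355:405]=1
P=W[m];C=g[m]
ok=(P[:,2]>3)
P=P[ok];C=C[ok]
H=P[(P[:,2]>40)];print('handle',len(H),np.nanmin(H,0),np.nanmax(H,0),np.nanmedian(H,0))
T=P[(P[:,2]>82)];print(T.round(0).tolist()[:40])
A=P[(P[:,2]>30)&(P[:,2]<38)];print('arm',len(A));print(A[::8].round(0).tolist())
Wp=cloud(w);
m=np.zeros((480,640),bool);m[180:245,350:420]=1
P=Wp[m];t=P[(P[:,2]>45)&(P[:,2]<60)];print('cap top',len(t),t.min(0),t.max(0),t.mean(0))
E
```

```text
handle 408 [ 466.67061778 -281.37795561   40.15092318] [ 491.82346045 -250.98006084   89.40461798] [ 471.82158761 -270.78184276   71.43080569]
[[488.0, -255.0, 88.0], [489.0, -256.0, 88.0], [490.0, -258.0, 88.0], [483.0, -253.0, 87.0], [483.0, -255.0, 89.0], [486.0, -256.0, 87.0], [486.0, -258.0, 88.0], [487.0, -260.0, 88.0], [490.0, -260.0, 87.0], [489.0, -263.0, 88.0], [479.0, -253.0, 87.0], [481.0, -254.0, 86.0], [482.0, -256.0, 87.0], [482.0, -259.0, 89.0], [485.0, -259.0, 87.0], [485.0, -261.0, 88.0], [486.0, -263.0, 88.0], [488.0, -264.0, 88.0], [488.0, -266.0, 88.0], [475.0, -252.0, 86.0], [476.0, -254.0, 87.0], [475.0, -256.0, 88.0], [477.0, -257.0, 88.0], [479.0, -258.0, 87.0], [480.0, -260.0, 88.0], [481.0, -261.0, 88.0], [483.0, -262.0, 87.0], [484.0, -264.0, 88.0], [488.0, -264.0, 85.0], [486.0, -267.0, 88.0], [488.0, -268.0, 87.0], [490.0, -269.0, 87.0], [471.0, -254.0, 87.0], [473.0, -256.0, 88.0], [475.0, -256.0, 86.0], [475.0, -259.0, 88.0], [476.0, -260.0, 88.0], [480.0, -260.0, 86.0], [478.0, -264.0, 89.0], [481.0, -264.0, 87.0]]
arm 292
[[471.0, -253.0, 34.0], [487
[... 259 characters left out ...]
55.0, 32.0], [458.0, -267.0, 34.0], [438.0, -250.0, 34.0], [450.0, -261.0, 32.0], [459.0, -274.0, 34.0], [440.0, -256.0, 34.0], [449.0, -269.0, 36.0], [431.0, -248.0, 33.0], [439.0, -261.0, 35.0], [451.0, -274.0, 35.0], [431.0, -255.0, 35.0], [443.0, -266.0, 33.0], [456.0, -276.0, 30.0], [429.0, -261.0, 37.0], [442.0, -271.0, 34.0], [423.0, -254.0, 35.0], [433.0, -266.0, 35.0], [446.0, -276.0, 32.0], [431.0, -265.0, 33.0], [444.0, -275.0, 30.0], [427.0, -268.0, 34.0], [423.0, -262.0, 31.0], [432.0, -274.0, 32.0], [427.0, -273.0, 33.0], [427.0, -273.0, 30.0]]
cap top 1809 [561.82315118 -13.765406    45.1707089 ] [609.87104337  35.76234325  56.57848731] [585.43125054  11.82229933  51.6007789 ]
```

View pics/crop0.png

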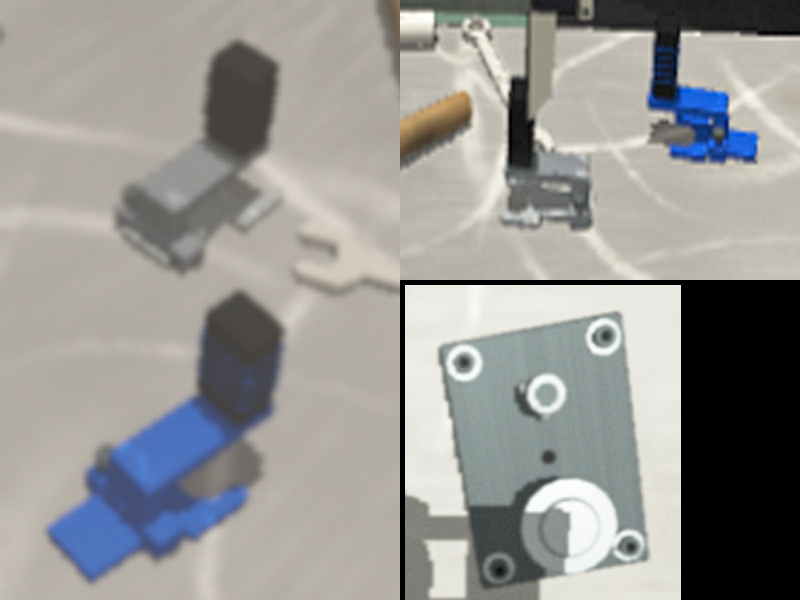

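Call:
carry_out(
  motion=[
    [0, -40, -6, 0, 0],
    [0, -80, -12, 0, 0],
    [0, -120, -18, 0, 0],
    [0, -160, -24, 0, 0],
    [0, -200, -30, 0, 0],
    [0, -240, -36, 0, 0],
    [0, -280, -42, 0, 0],
    [0, -300, -44, 0, 0],
    [0, -300, -44, 0, 0],
  ],
)

```text
time: 1.27
tool_pos: [480.5, -300.4, 225.7]
tcp_rot: [-3.14, -0.001, 1.569]
contact_force: [1.0, 0.9, -0.1]
grip_width: 91.5
```

```bash
python3 - <<'E'
from h import *
c=snap('wrist','wrist1.png');s=snap('side','side1.png');snap('scene','scene1.png');print(bot.get_obs()['tool_pos'],bot.get_obs()['time'])
E
```

```text
[ 480.9908608  -298.52970374  226.17851868] 1.425
```

View pics/wrist1.png

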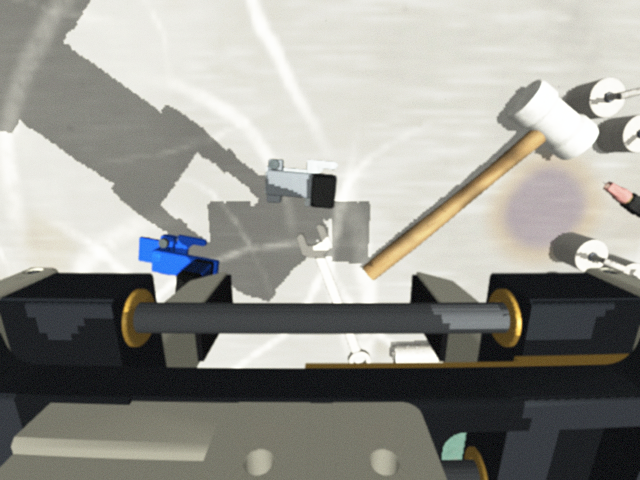

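View pics/side1.png

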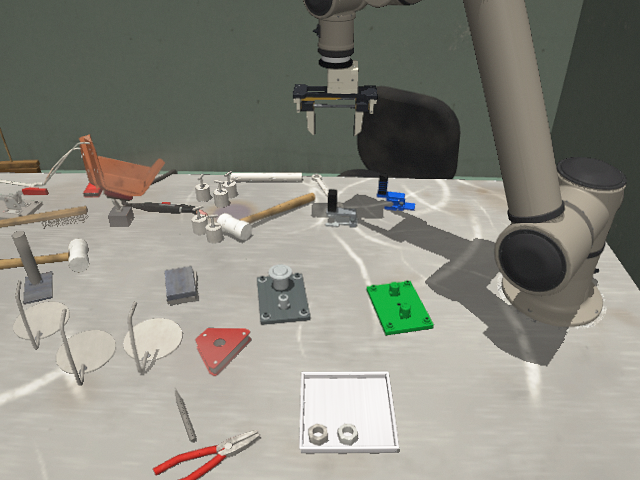

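```bash
python3 - <<'E'
from h import *
def rect(P):
    r=cv2.minAreaRect(P[:,:2].astype(np.float32)); return [np.round(x,1) for x in r]
c=load('wrist1');W=cloud(c);m=np.zeros((480,640),bool);m[140:225,250:350]=1
P=W[m]
T=P[P[:,2]>80];print('top',len(T),rect(T),T.mean(0),np.median(T[:,2]))
A=P[(P[:,2]>29)&(P[:,2]<42)];print('arm',len(A),rect(A),A.mean(0))
q=A[:,:2]-A[:,:2].mean(0);v=np.linalg.svd(q,full_matrices=False)[2][0];print('arm yaw',np.degrees(np.arctan2(v[1],v[0])))
F=P[(P[:,2]>3.5)&(P[:,2]<10)];print('fork',len(F),F.min(0),F.max(0))
c=load('side1');W=cloud(c);m=np.zeros((480,640),bool);m[180:230,300:362]=1
P=W[m];T=P[P[:,2]>80];print('side top',len(T),rect(T),T.mean(0))
A=P[(P[:,2]>29)&(P[:,2]<42)];print('arm',len(A),rect(A))
q=A[:,:2]-A[:,:2].mean(0);v=np.linalg.svd(q,full_matrices=False)[2][0];print('arm yaw',np.degrees(np.arctan2(v[1],v[0])))
c=load('scene0');W=cloud(c);m=np.zeros((480,640),bool);m[285:350,355:402]=1
P=W[m];T=P[P[:,2]>84];print('scene top',len(T),rect(T),T.mean(0))
A=P[(P[:,2]>33)&(P[:,2]<38)];q=A[:,:2]-A[:,:2].mean(0);v=np.linalg.svd(q,full_matrices=False)[2][0];print('arm yaw',rect(A),np.degrees(np.arctan2(v[1],v[0])))
# cap: several views
for f,(r0,r1,c0,c1) in {'wrist0':(180,245,350,420),'side1':(255,298,258,300)}.items():
    c=load(f);W=cloud(c);m=np.zeros((480,640),bool);m[r0:r1,c0:c1]=1;P=W[m];t=P[(P[:,2]>46)&(P[:,2]<60)]
    print(f,'cap',len(t),cv2.minEnclosingCircle(t[:,:2].astype(np.float32)),np.median(t[:,2]),np.percentile(t[:,:2],[1,99],axis=0).mean(0))
    c0=c
c=load('wrist1');im=cv2.resize(c['color'][130:230,230:360][:,:,::-1],None,fx=6,fy=6,interpolation=2);cv2.imwrite('pics/crop1.png',im)
c=load('side1');im=cv2.resize(c['color'][180:240,295:365][:,:,::-1],None,fx=8,fy=8,interpolation=2);cv2.imwrite('pics/crop2.png',im)
E
```

```text
top 761 [array([ 480.9, -264.8]), array([28.1, 22. ]), np.float64(84.5)] [ 480.97983276 -264.16374196   87.72871962] 87.87792717796486
arm 1165 [array([ 458.1, -262.5]), array([26.7, 74.1]), np.float64(86.3)] [ 445.80287012 -261.30857668   35.0145892 ]
arm yaw -3.312374502752065
fork 466 [ 415.09088602 -310.77662048    3.65853468] [ 496.73309084 -235.68616689    9.90989929]
side top 77 [array([ 481.4, -262.9]), array([33.1, 22. ]), np.float64(82.5)] [ 481.27087571 -259.70613859   86.70902903]
arm 187 [array([ 500.3, -280.2]), array([ 48.4, 168.7]), np.float64(65.3)]
arm yaw 169.57540125097916
scene top 112 [array([ 480. , -265.8]), array([28.1, 21.1]), np.float64(87.9)] [ 479.10618981 -266.88423209   87.17094228]
arm yaw [array([ 454.3, -264.2]), array([26.8, 68.6]), np.float64(85.2)] 171.17964704079273
wrist0 cap 1805 ((585.69580078125, 10.985848426818848), 24.967016220092773) 50.84078172549198 [585.70945993  11.45982124]
side1 cap 309 ((586.381591796875, 11.508928298950195), 25.848573684692383) 51.92644916880499 [586.38185608  12.05453457]
```

View pics/crop1.png

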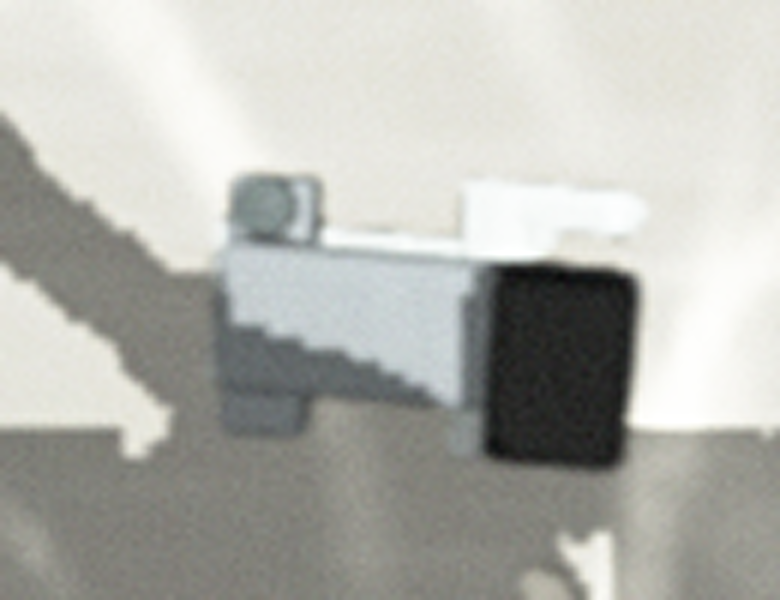

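View pics/crop2.png

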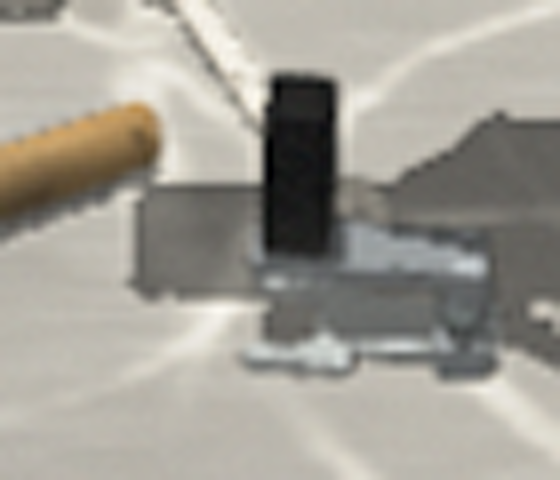

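```bash
cat >> h.py <<'E'
def avg(n=5):
    L=[]
    for _ in range(n):
        bot.capture('side');o=bot.get_obs();L.append(np.r_[o['tool_pos'],o['contact_force'],o['moment'],o['tcp_rot']%(2*np.pi),o['grip_width'],o['time']])
    L=np.array(L);print('pos',L.mean(0)[:3].round(2),'sd',L.std(0)[:3].round(2),'F',L.mean(0)[3:6].round(2),'sd',L.std(0)[3:6].round(2),'M',L.mean(0)[6:9].round(2),'rot',np.degrees(L.mean(0)[9:12]).round(2),'w',L[-1,12].round(1),'t',L[-1,13]);return L.mean(0)
E
python3 - <<'E'
from h import *
avg()
c=load('wrist1')
for u,v in [(337.5,165),(307,161)]: print(onplane(c,u,v,6))
E
```

```text
pos [ 481.05 -298.79  226.38] sd [0.04 0.23 0.05] F [0.33 0.26 0.14] sd [0.41 0.32 0.49] M [ 0.01 -0.01 -0.01] rot [180.06 359.98  90.08] w 91.7 t 1.675
[ 497.2376242 -243.4798426    6.       ]
[ 463.33180822 -239.08611124    6.        ]
```

Call:
carry_out(
  motion=[
    [0, 17, 0, 40, 2.5],
    [0, 34, 0, 80, 5],
    [0, 34, 0, 110, 5],
    [0, 34, 0, 130, 5],
    [0, 34, 0, 150, 5],
    [0, 34, 0, 170, 5],
    [0, 34, 0, 181, 5],
    [0, 34, 0, 183, 5],
    [0, 34, 0, 183, 5],
  ],
)

```text
time: 2.8
tool_pos: [481.1, -265.3, 43.9]
tcp_rot: [-3.141, 0.0, 1.485]
contact_force: [0.0, -0.4, 0.9]
grip_width: 91.6
```

```bash
python3 - <<'E'
from h import *
avg(); snap('wrist','wrist2.png')
E
```

```text
pos [ 481.13 -265.36   44.07] sd [0.07 0.02 0.06] F [ 0.32 -0.27 -0.16] sd [0.46 0.3  0.16] M [-0.02  0.02  0.01] rot [1.7999e+02 4.0000e-02 8.5070e+01] w 91.7 t 3.05
```

View pics/wrist2.png

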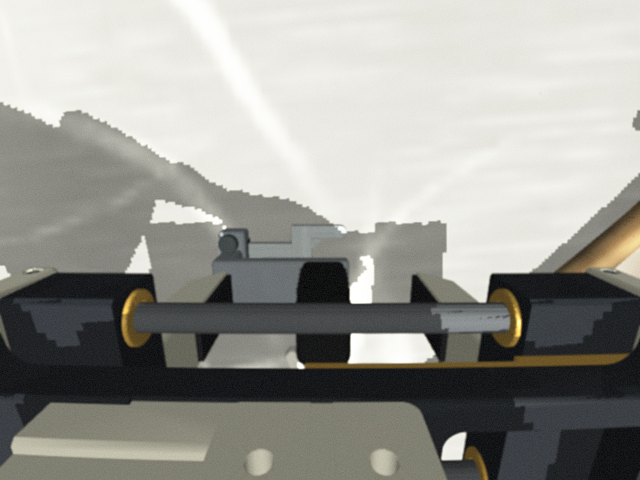

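Call:
carry_out(
  motion=[
    [0.6, 0, 0, 0, 0],
    [0.65, 0, 0, 0, 0],
    [0.7, 0, 0, 0, 0],
    [0.75, 0, 0, 0, 0],
    [0.8, 0, 0, 0, 0],
    [1, 0, 0, 0, 0],
    [1, 0, 0, 0, 0],
    [1, 0, 0, 0, 0],
    [1, 0, 0, 0, 0],
  ],
)

```text
time: 4.22
tool_pos: [481.2, -265.3, 43.9]
tcp_rot: [3.141, 0.001, 1.485]
contact_force: [0.6, 0.5, -1.4]
grip_width: 22.3
```

```bash
python3 - <<'E'
from h import *
avg(); snap('wrist','wrist3.png');snap('side','side3.png')
s=load('side3');cv2.imwrite('pics/crop3.png',cv2.resize(s['color'][150:240,280:390][:,:,::-1],None,fx=6,fy=6,interpolation=2))
E
```

```text
pos [ 481.17 -265.36   43.86] sd [0.03 0.01 0.01] F [ 1.45 -0.41 -0.91] sd [0.41 0.62 0.41] M [-0.06 -0.28  0.02] rot [1.7999e+02 3.0000e-02 8.5060e+01] w 21.8 t 4.475
```

View pics/crop3.png

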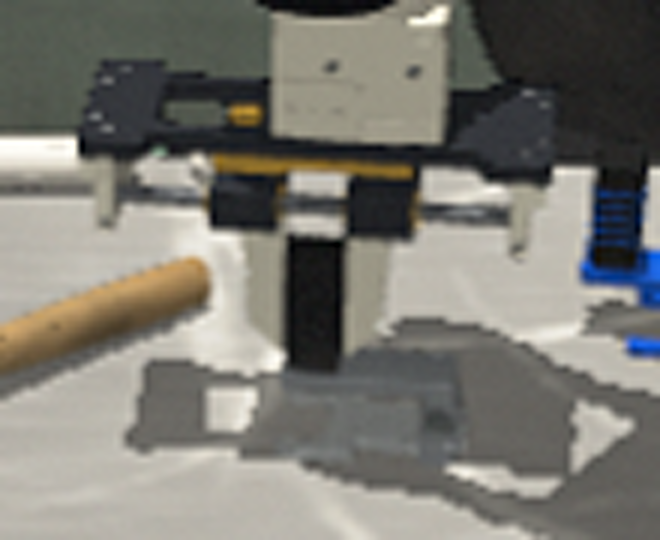

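Call:
carry_out(
  motion=[
    [1, 0, 0, -3, 0],
    [1, 0, 0, -10, 0],
    [1, 0, 0, -25, 0],
    [1, 0, 0, -40, 0],
    [1, 0, 0, -50, 0],
    [1, 20, 2, -50, 0],
    [1, 50, 5, -50, 0],
    [1, 85, 8, -50, 0],
    [1, 120, 11, -50, 0],
    [1, 150, 14, -50, 0],
  ],
)

```text
time: 5.82
tool_pos: [507.5, -114.5, 93.5]
tcp_rot: [-3.14, -0.0, 1.485]
contact_force: [0.0, 0.1, -3.6]
grip_width: 22.1
```

Call:
carry_out(
  motion=[
    [1, 30, 2, 0, 0],
    [1, 60, 4, 0, 0],
    [1, 85, 7, 0, 0],
    [1, 105, 9, 0, 0],
    [1, 120, 10, 0, 0],
    [1, 130, 11, 0, 0],
    [1, 134, 11.5, 0, 0],
    [1, 135, 11.5, 0, 0],
    [1, 135, 11.5, 0, 0],
  ],
)

```text
time: 6.95
tool_pos: [530.4, 18.6, 93.4]
tcp_rot: [-3.14, -0.0, 1.485]
contact_force: [-0.4, -0.8, -3.3]
grip_width: 21.8
```

```bash
python3 - <<'E'
from h import *
avg(); snap('wrist','wrist4.png');snap('side','side4.png');snap('scene','scene4.png')
ims=[cv2.resize(load('side4')['color'][200:340,230:430][:,:,::-1],(500,350),interpolation=2),cv2.resize(load('scene4')['color'][190:290,240:360][:,:,::-1],(300,250),interpolation=2)]
im=np.zeros((600,800,3),np.uint8);im[:350,:500]=ims[0];im[:250,500:]=ims[1];cv2.imwrite('pics/crop4.png',im)
E
```

```text
pos [530.42  18.64  93.47] sd [0.01 0.06 0.01] F [ 0.02  0.27 -3.58] sd [0.31 0.42 0.25] M [-0.   -0.07 -0.  ] rot [180.07 359.99  85.07] w 21.7 t 7.2
```

View pics/wrist4.png

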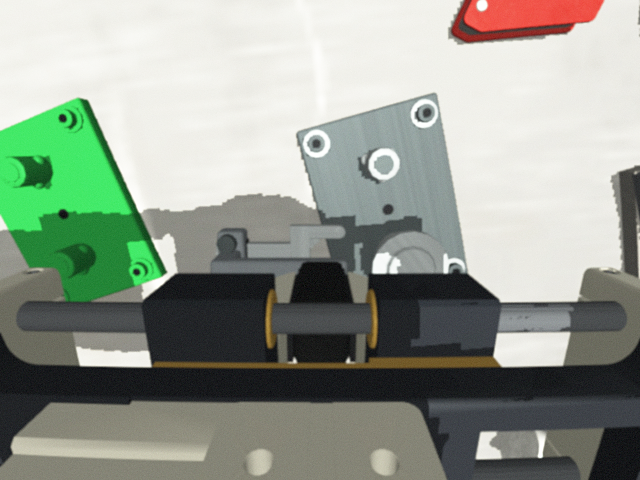

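View pics/crop4.png

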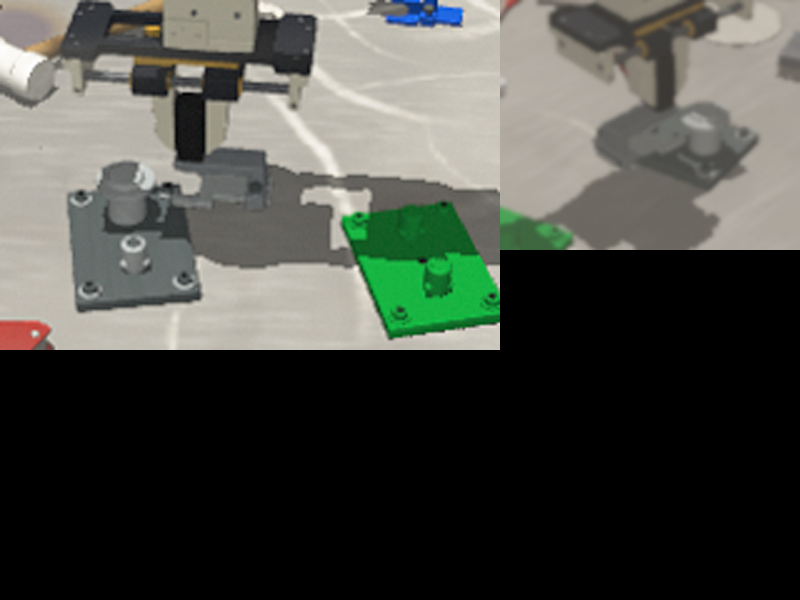

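```bash
python3 - <<'E'
from h import *
o=np.array([530.42,18.64]);l=np.array([.0861,.9963]);d=np.array([.9963,-.0861])
for f,box,cb in [('wrist4',(215,262,285,350),(225,275,365,450)),('side4',(255,300,285,345),(255,298,258,300)),('wrist0',None,(180,245,350,420))]:
    c=load(f);W=cloud(c)
    if box:
        m=np.zeros((480,640),bool);m[box[0]:box[1],box[2]:box[3]]=1
        P=W[m];P=P[(P[:,2]>51)&(P[:,2]<60)];q=P[:,:2]-o;L=q@l;D=q@d
        print(f,'fork pts',len(P),'z',np.median(P[:,2]),'lat max/99',L.max().round(1),np.percentile(L,[1,97]).round(1),'ahead max',D.max().round(1),np.percentile(D,98).round(1))
        for lo in range(-30,20,6):
            k=(D>lo)&(D<lo+6)&(L>10)
            if k.sum()>3: print(lo,k.sum(),L[k].min().round(1),L[k].max().round(1))
    m=np.zeros((480,640),bool);m[cb[0]:cb[1],cb[2]:cb[3]]=1
    P=W[m];P=P[(P[:,2]>45)&(P[:,2]<57)];q=P[:,:2]-o;L=q@l;D=q@d;print('cap lat',L.min().round(1),L.max().round(1),'ahead',D.min().round(1),D.max().round(1),'n',len(P))
    # circle fit on boundary hull
    h=cv2.convexHull(q.astype(np.float32))[:,0];
    if f!='side4':
        k=h@l>(-5 if f=='wrist4' else -99);h=h[k]
        A=np.c_[h,np.ones(len(h))];s=np.linalg.lstsq(A*[2,2,1],(h**2).sum(1),rcond=None)[0];ce=s[:2];print('fit',ce@l,ce@d,np.sqrt(s[2]+ce@ce))
c=load('wrist4');im=cv2.resize(c['color'][200:290,200:470][:,:,::-1],(810,270),interpolation=2)[:,:800];cv2.imwrite('pics/crop5.png',im)
E
```

```text
wrist4 fork pts 1291 z 55.74057422182025 lat max/99 26.9 [ 6.8 26.6] ahead max 13.2 11.3
-24 163 10.3 26.6
-18 272 10.0 26.9
-12 261 10.1 26.8
-6 168 14.8 26.9
0 139 18.8 26.8
6 130 18.8 26.8
12 15 20.0 25.5
cap lat -5.5 22.1 ahead 31.7 80.5 n 2658
fit -2.372538672895225 56.04298414881471 24.498510275012176
side4 fork pts 374 z 55.79711562259229 lat max/99 29.0 [-20.1  26.5] ahead max 49.9 46.3
-30 10 11.0 16.6
-24 16 10.7 26.7
-18 22 10.9 29.0
-12 18 11.6 27.9
-6 14 14.6 27.5
0 13 18.1 26.7
6 11 17.9 28.3
cap lat -28.6 25.0 ahead 12.3 80.5 n 307
cap lat -27.7 22.0 ahead 31.8 80.0 n 1809
fit -2.7792929528510504 55.9920811343382 24.421697277223775
```

View pics/crop5.png

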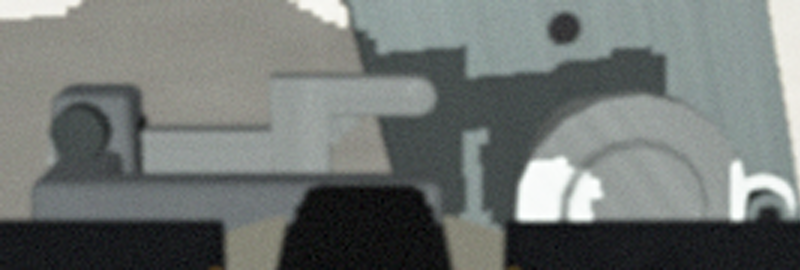

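Call:
carry_out(
  motion=[
    [1, -1.5, 2, 5, 0],
    [1, -3.2, 4, 10, 0],
    [1, -3.2, 8, 15, 0],
    [1, -3.2, 12, 15.6, 0],
    [1, -3.2, 15, 15.6, 0],
    [1, -3.2, 15, 15.6, 0],
    [1, -3.2, 15, 15.6, 0],
  ],
)

```text
time: 8.22
tool_pos: [545.1, 14.5, 78.0]
tcp_rot: [-3.14, -0.0, 1.485]
contact_force: [-0.2, -0.5, -4.3]
grip_width: 21.9
```

```bash
python3 - <<'E'
from h import *
a=avg(); snap('wrist','wrist5.png');snap('side','side5.png')
o=a[:2];l=np.array([.0861,.9963]);d=np.array([.9963,-.0861])
c=load('wrist5');W=cloud(c);m=np.zeros((480,640),bool);m[210:268,270:340]=1
P=W[m];P=P[(P[:,2]>36.5)&(P[:,2]<44)];q=P[:,:2]-o;L=q@l;D=q@d
print(len(P),np.median(P[:,2]))
for lo in range(-30,20,4):
    k=(D>lo)&(D<lo+4)&(L>10)
    if k.sum()>3: print(lo,k.sum(),L[k].min().round(1),L[k].max().round(1))
print((np.array([585.8,11.3])-o)@l,(np.array([585.8,11.3])-o)@d)
im=np.zeros((600,800,3),np.uint8);im[:267]=cv2.resize(c['color'][200:290,200:470][:,:,::-1],(800,267),interpolation=2)
im[270:600,:471]=cv2.resize(load('side5')['color'][220:320,240:383][:,:,::-1],(471,330),interpolation=2);cv2.imwrite('pics/crop6.png',im)
E
```

```text
pos [545.03  14.48  77.96] sd [0.01 0.01 0.01] F [-0.28  0.23 -3.7 ] sd [0.27 0.33 0.48] M [-0.02 -0.08 -0.  ] rot [180.07 359.99  85.1 ] w 21.7 t 8.475
1462 40.20800597444547
-30 66 10.1 15.7
-26 66 10.1 15.6
-22 132 10.0 26.8
-18 190 10.0 26.8
-14 168 10.0 26.7
-10 176 10.0 26.6
-6 123 14.5 26.7
-2 84 18.6 26.6
2 97 18.8 26.7
6 84 18.6 26.6
0.3432266147761531 40.89470534911101
```

View pics/crop6.png

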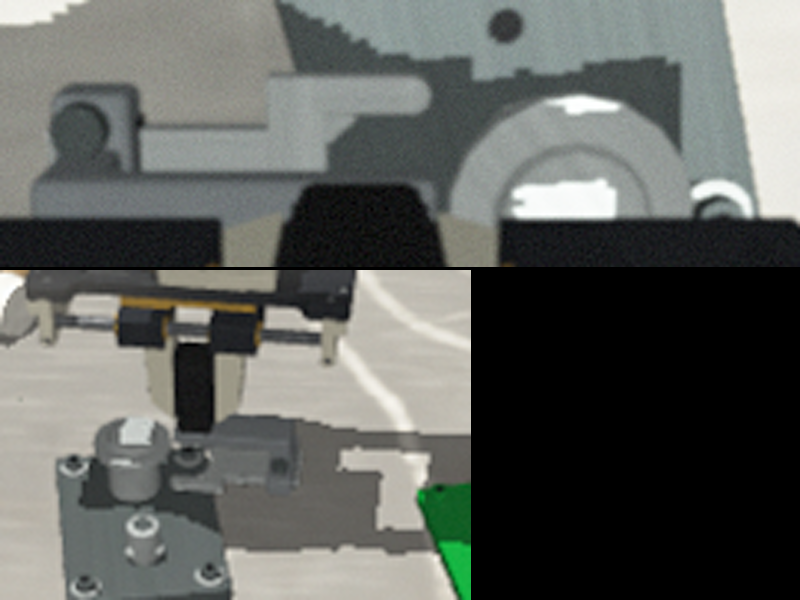

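Call:
carry_out(
  motion=[
    [1, -0.3, 3, 0, 0],
    [1, -0.3, 6, 0, 0],
    [1, -0.3, 9, 0, 0],
    [1, -0.3, 12, 0, 0],
    [1, -0.3, 14, 0, 0],
    [1, -0.3, 16, 0, 0],
    [1, -0.3, 18, 0, 0],
    [1, -0.3, 18, 0, 0],
  ],
)

```text
time: 9.57
tool_pos: [563.1, 12.6, 77.9]
tcp_rot: [-3.141, -0.0, 1.485]
contact_force: [0.6, 0.3, -2.2]
grip_width: 22.1
```

```bash
python3 -c "
from h import *
avg(8)"
```

```text
pos [562.9   12.63  77.88] sd [0.03 0.02 0.02] F [-0.07  0.11 -3.57] sd [0.48 0.44 0.36] M [-0.03 -0.09 -0.  ] rot [180.07 359.99  85.1 ] w 22.2 t 9.975
```

No lateral contact. Now slow feel; home expected about 14 mm further.

Call:
carry_out(
  motion=[
    [1, 0, 2, 0, 0],
    [1, 0, 4, 0, 0],
    [1, 0, 6, 0, 0],
    [1, 0, 8, 0, 0],
    [1, 0, 9, 0, 0],
    [1, 0, 9, 0, 0],
    [1, 0, 9, 0, 0],
  ],
)

```text
time: 10.85
tool_pos: [571.8, 11.9, 77.9]
tcp_rot: [-3.14, -0.0, 1.485]
contact_force: [0.2, 0.4, -3.5]
grip_width: 21.8
```

```bash
python3 -c "
from h import *
avg(6)"
```

```text
pos [571.85  11.87  77.9 ] sd [0.02 0.01 0.01] F [ 0.42 -0.12 -3.42] sd [0.5  0.34 0.31] M [-0.03 -0.09 -0.01] rot [180.07 359.99  85.1 ] w 21.7 t 11.15
```

Call:
carry_out(
  motion=[
    [1, 0, 0.5, 0, 0],
    [1, 0, 1, 0, 0],
    [1, 0, 1.5, 0, 0],
    [1, 0, 2, 0, 0],
    [1, 0, 2, 0, 0],
  ],
)

```text
time: 11.78
tool_pos: [573.9, 11.7, 77.9]
tcp_rot: [-3.14, -0.0, 1.485]
contact_force: [0.5, -0.6, -4.1]
grip_width: 21.9
```

```bash
python3 -c "
from h import *
avg(4)"
```

```text
pos [573.86  11.69  77.9 ] sd [0.01 0.01 0.02] F [-0.24 -0.19 -3.37] sd [0.3  0.41 0.58] M [ 0.01 -0.07 -0.02] rot [180.07 359.99  85.1 ] w 22.1 t 11.975
```

Call:
carry_out(
  motion=[
    [1, 0, 0.5, 0, 0],
    [1, 0, 1, 0, 0],
    [1, 0, 1, 0, 0],
  ],
)

```text
time: 12.35
tool_pos: [574.9, 11.6, 77.9]
tcp_rot: [-3.14, -0.0, 1.485]
contact_force: [-0.3, -0.3, -3.4]
grip_width: 21.9
```

```bash
python3 -c "
from h import *
avg(4)"
```

```text
pos [574.85  11.6   77.9 ] sd [0.02 0.01 0.01] F [ 0.35  0.25 -4.05] sd [0.71 0.46 0.75] M [ 0.   -0.09 -0.02] rot [180.07 359.99  85.1 ] w 21.8 t 12.55
```

Call:
carry_out(
  motion=[
    [1, 0, 0.5, 0, 0],
    [1, 0, 1, 0, 0],
    [1, 0, 1, 0, 0],
  ],
)

```text
time: 12.92
tool_pos: [575.9, 11.5, 77.9]
tcp_rot: [-3.14, -0.0, 1.485]
contact_force: [0.6, -0.4, -3.8]
grip_width: 21.7
```

```bash
python3 -c "
from h import *
avg(4)"
```

```text
pos [575.83  11.53  77.89] sd [0.02 0.01 0.01] F [-0.18  0.23 -3.45] sd [0.42 0.3  0.37] M [ 0.   -0.1   0.01] rot [180.07 359.99  85.1 ] w 22.0 t 13.125
```

Call:
carry_out(
  motion=[
    [1, 0, 0.5, 0, 0],
    [1, 0, 1, 0, 0],
    [1, 0, 1, 0, 0],
  ],
)

```text
time: 13.5
tool_pos: [576.9, 11.4, 77.9]
tcp_rot: [-3.14, -0.0, 1.485]
contact_force: [-0.1, 0.9, -3.8]
grip_width: 22.0
```

```bash
python3 -c "
from h import *
avg(4)"
```

```text
pos [576.8   11.45  77.88] sd [0.02 0.01 0.01] F [-0.5   0.07 -3.38] sd [0.09 0.57 0.37] M [-0.02 -0.1  -0.  ] rot [180.08 359.99  85.1 ] w 21.8 t 13.7
```

Call:
carry_out(
  motion=[
    [1, 0, 0.5, 0, 0],
    [1, 0, 0.5, 0, 0],
  ],
)

```text
time: 13.95
tool_pos: [577.3, 11.4, 77.9]
tcp_rot: [-3.14, -0.0, 1.485]
contact_force: [0.6, -0.3, -3.7]
grip_width: 21.7
```

```bash
python3 -c "
from h import *
avg(4)"
```

```text
pos [577.31  11.41  77.88] sd [0.01 0.01 0.01] F [-0.01 -0.01 -4.14] sd [0.44 0.53 0.26] M [-0.04 -0.11 -0.  ] rot [180.07 359.99  85.1 ] w 21.8 t 14.15
```

Call:
carry_out(
  motion=[
    [1, 0, 0.5, 0, 0],
    [1, 0, 0.5, 0, 0],
  ],
)

```text
time: 14.4
tool_pos: [577.6, 11.4, 77.8]
tcp_rot: [-3.14, -0.0, 1.485]
contact_force: [-1.9, 0.4, -3.1]
grip_width: 21.9
```

```bash
python3 -c "
from h import *
avg(4)"
```

```text
pos [577.57  11.39  77.81] sd [0.01 0.02 0.01] F [-0.94  0.41 -3.31] sd [0.35 0.4  0.54] M [ 0.    0.15 -0.01] rot [180.11 359.99  85.1 ] w 22.4 t 14.6
```

Call:
carry_out(
  motion=[
    [1, 0, 0.5, 0, 0],
    [1, 0, 0.5, 0, 0],
  ],
)

```text
time: 14.85
tool_pos: [577.9, 11.4, 77.8]
tcp_rot: [-3.139, -0.0, 1.485]
contact_force: [-0.7, 0.5, -3.3]
grip_width: 21.6
```

```bash
python3 -c "
from h import *
avg(4)"
```

```text
pos [577.99  11.38  77.79] sd [0.01 0.01 0.01] F [-1.76 -0.07 -2.79] sd [0.39 0.27 0.28] M [ 0.04  0.31 -0.02] rot [180.12 359.99  85.1 ] w 22.0 t 15.05
```

Call:
carry_out(
  motion=[
    [1, 0, 0.5, 0, 0],
    [1, 0, 0.5, 0, 0],
  ],
)

```text
time: 15.3
tool_pos: [578.3, 11.4, 77.8]
tcp_rot: [-3.139, -0.0, 1.485]
contact_force: [-2.4, -0.3, -2.2]
grip_width: 21.6
```

```bash
python3 -c "
from h import *
avg(4)"
```

```text
pos [578.26  11.37  77.76] sd [0.01 0.01 0.01] F [-3.54  0.15 -1.5 ] sd [0.61 0.28 0.41] M [ 0.02  0.61 -0.  ] rot [180.15 359.99  85.1 ] w 21.8 t 15.5
```

Call:
carry_out(
  motion=[
    [1, 0, -0.2, -0.5, 0],
    [1, 0, -0.2, -1, 0],
    [1, 0, -0.2, -1.5, 0],
    [1, 0, -0.2, -2, 0],
    [1, 0, -0.2, -2.5, 0],
    [1, 0, -0.2, -2.5, 0],
  ],
)

```text
time: 16.25
tool_pos: [578.2, 11.4, 80.4]
tcp_rot: [-3.14, -0.0, 1.485]
contact_force: [-1.0, -0.9, -4.1]
grip_width: 21.7
```

```bash
python3 -c "
from h import *
avg(4)"
```

```text
pos [578.18  11.37  80.33] sd [0.02 0.01 0.02] F [-1.05  0.01 -4.07] sd [0.6  0.25 0.78] M [ 0.02  0.07 -0.01] rot [180.13 359.98  85.1 ] w 21.7 t 16.45
```

Call:
carry_out(
  motion=[
    [1, 0, 0, -0.25, 0],
    [1, 0, 0, -0.5, 0],
    [1, 0, 0, -0.75, 0],
    [1, 0, 0, -1, 0],
    [1, 0, 0, -1, 0],
  ],
)

```text
time: 17.08
tool_pos: [578.2, 11.3, 81.3]
tcp_rot: [-3.139, -0.0, 1.485]
contact_force: [-0.9, -0.1, -3.5]
grip_width: 22.0
```

```bash
python3 -c "
from h import *
avg(4)"
```

```text
pos [578.18  11.38  81.34] sd [0.01 0.01 0.01] F [-0.73 -0.01 -3.85] sd [0.28 0.74 0.39] M [0.   0.08 0.  ] rot [180.13 359.99  85.1 ] w 21.9 t 17.275
```

Call:
carry_out(
  motion=[
    [1, 0, 0, -0.25, 0],
    [1, 0, 0, -0.5, 0],
    [1, 0, 0, -0.75, 0],
    [1, 0, 0, -1, 0],
    [1, 0, 0, -1, 0],
  ],
)

```text
time: 17.9
tool_pos: [578.1, 11.4, 82.2]
tcp_rot: [-3.139, -0.0, 1.485]
contact_force: [-0.2, 0.5, -5.9]
grip_width: 21.8
```

```bash
python3 -c "
from h import *
avg(4)"
```

```text
pos [578.08  11.39  82.19] sd [0.01 0.01 0.02] F [-0.45  0.49 -6.46] sd [0.66 0.4  0.47] M [ 0.02  0.01 -0.01] rot [180.15 359.98  85.1 ] w 21.8 t 18.1
```

Call:
carry_out(
  motion=[
    [1, 0, 0, -0.15, 0],
    [1, 0, 0, -0.3, 0],
    [1, 0, 0, -0.45, 0],
    [1, 0, 0, -0.6, 0],
    [1, 0, 0, -0.6, 0],
  ],
)

```text
time: 18.73
tool_pos: [578.0, 11.4, 82.7]
tcp_rot: [-3.139, -0.0, 1.485]
contact_force: [-0.1, 1.4, -6.8]
grip_width: 21.9
```

Call:
carry_out(
  motion=[
    [1, 0, 0, -0.15, 0],
    [1, 0, 0, -0.3, 0],
    [1, 0, 0, -0.45, 0],
    [1, 0, 0, -0.6, 0],
    [1, 0, 0, -0.6, 0],
  ],
)

```text
time: 19.35
tool_pos: [577.9, 11.4, 83.2]
tcp_rot: [-3.139, -0.0, 1.485]
contact_force: [-0.2, 0.6, -9.5]
grip_width: 22.2
```

```bash
python3 -c "
from h import *
avg(4)"
```

```text
pos [577.91  11.39  83.2 ] sd [0.02 0.01 0.01] F [-0.02  0.21 -9.87] sd [0.32 0.64 0.46] M [-0.02 -0.    0.  ] rot [180.17 359.99  85.1 ] w 21.7 t 19.55
```

Call:
carry_out(
  motion=[
    [1, 0, 0.1, -0.15, 0],
    [1, 0, 0.1, -0.3, 0],
    [1, 0, 0.1, -0.45, 0],
    [1, 0, 0.1, -0.6, 0],
    [1, 0, 0.1, -0.6, 0],
  ],
)

```text
time: 20.18
tool_pos: [578.0, 11.4, 83.8]
tcp_rot: [-3.138, -0.0, 1.485]
contact_force: [0.3, 0.3, -9.1]
grip_width: 21.9
```

Call:
carry_out(
  motion=[
    [1, 0, 0.1, -0.15, 0],
    [1, 0, 0.1, -0.3, 0],
    [1, 0, 0.1, -0.45, 0],
    [1, 0, 0.1, -0.6, 0],
    [1, 0, 0.1, -0.6, 0],
  ],
)

```text
time: 20.8
tool_pos: [578.1, 11.4, 84.5]
tcp_rot: [-3.139, -0.0, 1.485]
contact_force: [-1.1, 0.5, -8.9]
grip_width: 21.3
```

```bash
python3 -c "
from h import *
avg(4)"
```

```text
pos [578.08  11.38  84.47] sd [0.01 0.02 0.01] F [-0.75 -0.14 -9.41] sd [0.35 0.55 0.22] M [-0.02  0.07 -0.02] rot [180.18 359.99  85.1 ] w 22.0 t 21.0
```

Call:
carry_out(
  motion=[
    [1, 0, 0.1, -0.15, 0],
    [1, 0, 0.1, -0.3, 0],
    [1, 0, 0.1, -0.45, 0],
    [1, 0, 0.1, -0.6, 0],
    [1, 0, 0.1, -0.6, 0],
  ],
)

```text
time: 21.62
tool_pos: [578.3, 11.4, 85.2]
tcp_rot: [-3.139, -0.0, 1.485]
contact_force: [-1.2, 0.7, -8.1]
grip_width: 21.6
```

Call:
carry_out(
  motion=[
    [1, 0, 0, -0.15, 0],
    [1, 0, 0, -0.3, 0],
    [1, 0, 0, -0.45, 0],
    [1, 0, 0, -0.6, 0],
    [1, 0, 0, -0.6, 0],
  ],
)

```text
time: 22.25
tool_pos: [578.4, 11.4, 85.9]
tcp_rot: [-3.139, -0.0, 1.485]
contact_force: [-0.6, 0.4, -7.8]
grip_width: 22.2
```

```bash
python3 -c "
from h import *
avg(4);s=snap('side','side6.png');w=snap('wrist','wrist6.png')
im=np.zeros((600,800,3),np.uint8);im[:267]=cv2.resize(w['color'][200:290,200:470][:,:,::-1],(800,267),interpolation=2)
im[270:600,:471]=cv2.resize(s['color'][220:320,240:383][:,:,::-1],(471,330),interpolation=2);cv2.imwrite('pics/crop7.png',im)
"
```

```text
pos [578.37  11.35  85.89] sd [0.01 0.01 0.01] F [-0.72  0.08 -7.44] sd [0.47 0.59 0.35] M [ 0.    0.07 -0.01] rot [180.15 359.99  85.1 ] w 21.8 t 22.45
```

View pics/crop7.png

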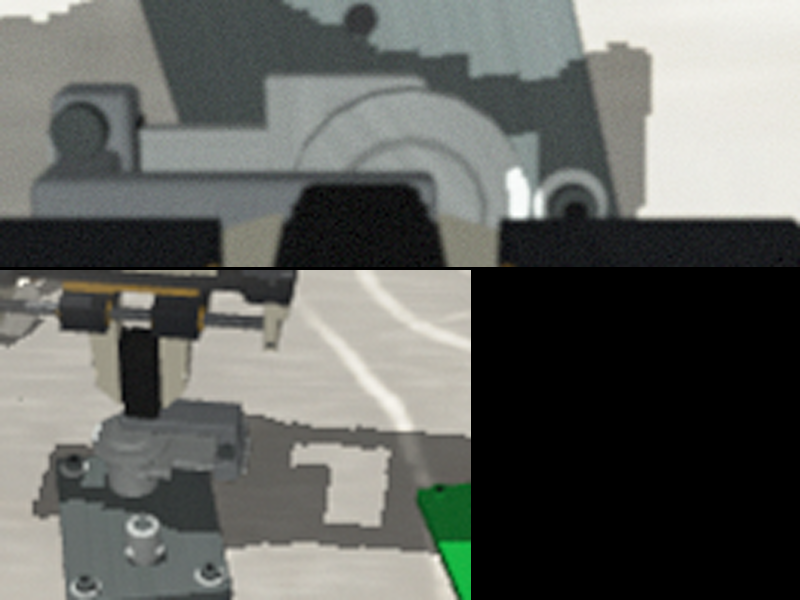

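Call:
carry_out(
  motion=[
    [1, 0, 0, -0.2, 0],
    [1, 0, 0, -0.4, 0],
    [1, 0, 0, -0.6, 0],
    [1, 0, 0, -0.8, 0],
    [1, 0, 0, -1, 0],
    [1, 0, 0, -1.2, 0],
    [1, 0, 0, -1.2, 0],
  ],
)

```text
time: 23.42
tool_pos: [578.4, 11.4, 87.2]
tcp_rot: [-3.139, -0.0, 1.485]
contact_force: [-0.2, 0.2, -6.7]
grip_width: 21.9
```

```bash
python3 -c "
from h import *
avg(4)"
```

```text
pos [578.4   11.34  87.14] sd [0.01 0.01 0.01] F [-0.73 -0.15 -6.8 ] sd [0.62 0.52 0.77] M [-0.01  0.07  0.01] rot [180.14 359.99  85.1 ] w 21.7 t 23.625
```

Call:
carry_out(
  motion=[
    [1, 0, 0, -0.4, 0],
    [1, 0, 0, -0.8, 0],
    [1, 0, 0, -1.2, 0],
    [1, 0, 0, -1.6, 0],
    [1, 0, 0, -2, 0],
    [1, 0, 0, -2.5, 0],
    [1, 0, 0, -3, 0],
    [1, 0, 0, -3, 0],
  ],
)

```text
time: 24.62
tool_pos: [578.6, 11.3, 90.4]
tcp_rot: [-3.14, -0.0, 1.485]
contact_force: [-1.1, 0.3, -5.7]
grip_width: 21.6
```

```bash
python3 -c "
from h import *
avg(5);s=snap('side','side7.png');w=snap('wrist','wrist7.png')
im=np.zeros((600,800,3),np.uint8);im[:267]=cv2.resize(w['color'][200:290,200:470][:,:,::-1],(800,267),interpolation=2)
im[270:600,:471]=cv2.resize(s['color'][220:320,240:383][:,:,::-1],(471,330),interpolation=2);cv2.imwrite('pics/crop8.png',im)
"
```

```text
pos [578.55  11.34  90.35] sd [0.01 0.01 0.02] F [-0.51 -0.02 -4.8 ] sd [0.36 0.35 0.4 ] M [ 0.01  0.1  -0.01] rot [180.11 359.99  85.1 ] w 22.0 t 24.875
```

View pics/crop8.png

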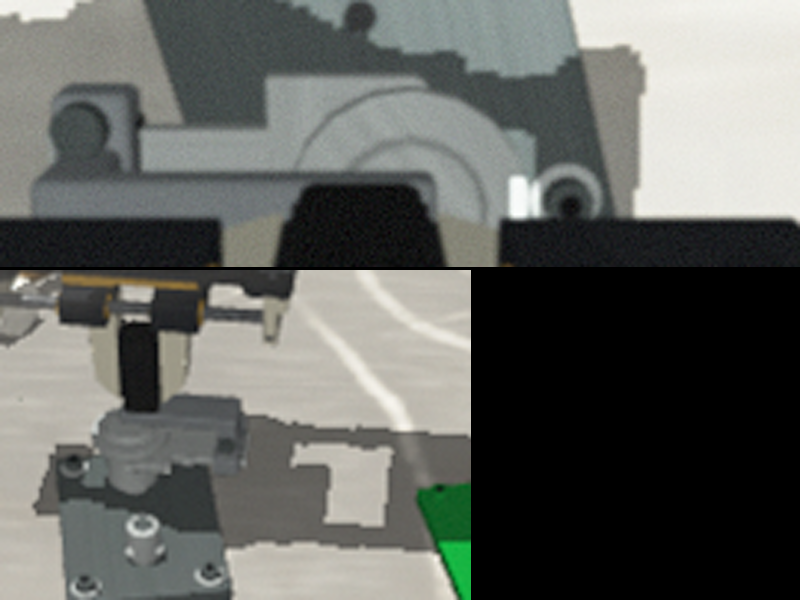

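Call:
carry_out(
  motion=[
    [1, 0, 0, -1.5, 0],
    [1, 0, 0, -4, 0],
    [1, 0, 0, -7, 0],
    [1, 0, 0, -10, 0],
    [1, 0, 0, -14, 0],
    [1, 0, 0, -19, 0],
    [1, 0, 0, -25, 0],
    [1, 0, 0, -30, 0],
    [1, 0, 0, -32, 0],
    [1, 0, 0, -32, 0],
  ],
)

```text
time: 26.22
tool_pos: [578.7, 11.3, 122.4]
tcp_rot: [-3.14, -0.0, 1.485]
contact_force: [0.3, 0.1, -4.7]
grip_width: 21.7
```

```bash
python3 -c "
from h import *
avg(5);s=snap('side','side8.png');w=snap('wrist','wrist8.png')
im=np.zeros((600,800,3),np.uint8);im[:267]=cv2.resize(w['color'][200:290,200:470][:,:,::-1],(800,267),interpolation=2)
im[270:600,:471]=cv2.resize(s['color'][210:310,240:383][:,:,::-1],(471,330),interpolation=2);cv2.imwrite('pics/crop9.png',im)
# tray
W=cloud(s);g=s['color'];
m=np.zeros((480,640),bool);m[365:460,295:405]=1
P=W[m];R=P[(P[:,2]>12)&(P[:,2]<19)];print('rim',cv2.minAreaRect(R[:,:2].astype(np.float32)))
for u,v in [(301,374),(390,373),(397,452),(301,450)]: print(onplane(s,u,v,17).round(1))
for u,v in [(317,430),(347,430)]: print('nut',onplane(s,u,v,19).round(1))
"
```

```text
pos [578.49  11.33 122.12] sd [0.03 0.01 0.05] F [ 0.23  0.18 -5.29] sd [0.47 0.24 0.41] M [-0.01 -0.05  0.02] rot [180.14 359.99  85.1 ] w 22.0 t 26.475
rim ((447.8994140625, 324.34747314453125), (155.18797302246094, 156.2578125), 2.0967423915863037)
[528.1 255.8  17. ]
[371.5 247.9  17. ]
[371.9 405.3  17. ]
[518.9 406.8  17. ]
nut [495.7 371.1  19. ]
nut [448.3 369.4  19. ]
```

View pics/crop9.png

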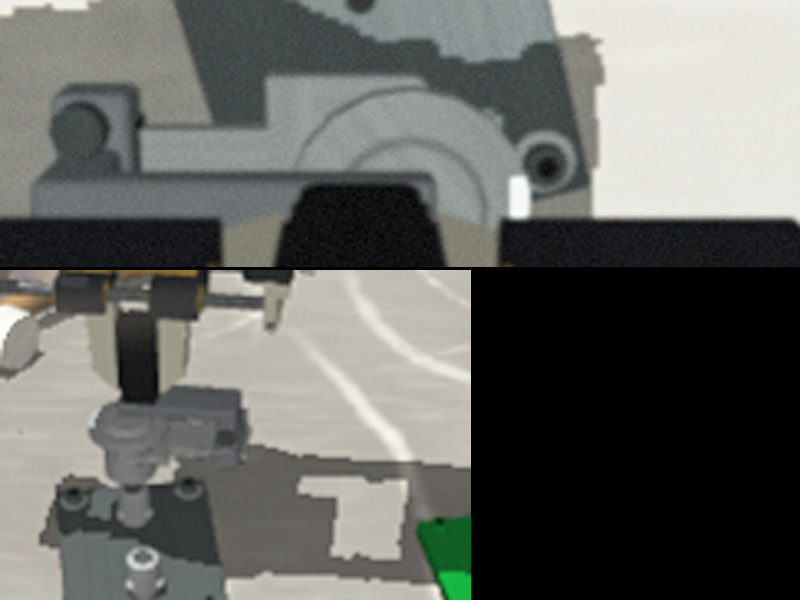

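View pics/side8.png

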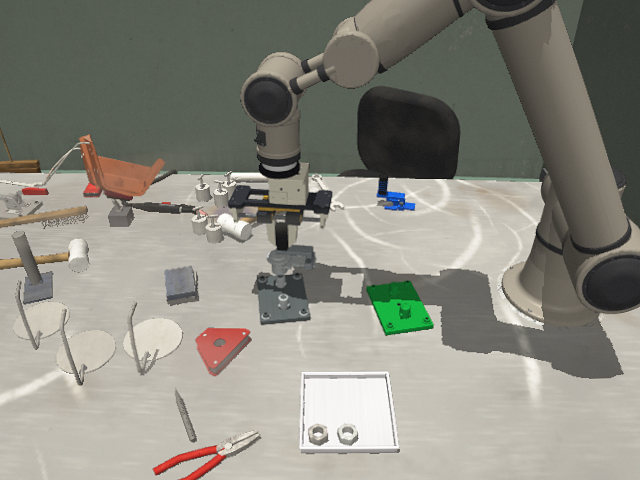

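Call:
carry_out(
  motion=[
    [1, 2.6, -1.5, -0.5, 0],
    [1, 9.6, -5.4, -2, 0],
    [1, 20.9, -11.8, -4, 0],
    [1, 36.6, -20.7, -6, 0],
    [1, 53.1, -30, -8, 0],
    [1, 68.8, -38.9, -9.5, 0],
    [1, 81, -45.8, -10, 0],
    [1, 88.8, -50.2, -10, 0],
    [1, 92, -52, -10, 0],
    [1, 92, -52, -10, 0],
  ],
)

```text
time: 27.82
tool_pos: [534.7, 107.3, 132.3]
tcp_rot: [-3.139, -0.0, 1.485]
contact_force: [0.5, -0.8, -5.2]
grip_width: 21.9
```

Call:
carry_out(
  motion=[
    [1, 2.6, -1.5, 0, 0],
    [1, 9.6, -5.4, 0, 0],
    [1, 20.9, -11.8, 0, 0],
    [1, 36.6, -20.7, 0, 0],
    [1, 53.1, -30, 0, 0],
    [1, 68.8, -38.9, 0, 0],
    [1, 81, -45.8, 0, 0],
    [1, 88.8, -50.2, 0, 0],
    [1, 92, -52, 0, 0],
    [1, 92, -52, 0, 0],
  ],
)

```text
time: 29.08
tool_pos: [490.8, 203.4, 132.3]
tcp_rot: [-3.139, 0.0, 1.485]
contact_force: [-0.1, 0.0, -5.8]
grip_width: 21.7
```

```bash
python3 -c "
from h import *
avg(3);s=snap('side','side9.png');w=snap('wrist','wrist9.png')
im=np.zeros((600,800,3),np.uint8);im[:267]=cv2.resize(w['color'][200:290,200:470][:,:,::-1],(800,267),interpolation=2)
im[270:600,:471]=cv2.resize(s['color'][230:350,260:431][:,:,::-1],(471,330),interpolation=2);cv2.imwrite('pics/crop10.png',im)
"
```

```text
pos [490.95 203.08 132.35] sd [0.03 0.06 0.02] F [ 0.31  0.07 -4.95] sd [0.54 0.93 0.35] M [-0.01 -0.08  0.02] rot [1.8012e+02 1.0000e-02 8.5080e+01] w 22.1 t 29.225
```

View pics/crop10.png

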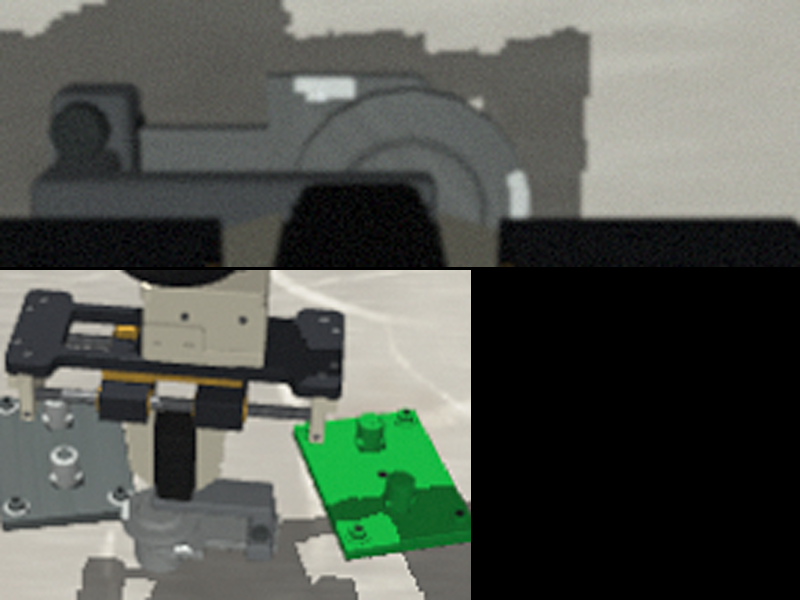

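Call:
carry_out(
  motion=[
    [1, 2.6, -1.5, 0, 0],
    [1, 9.6, -5.4, 0, 0],
    [1, 20.9, -11.8, 0, 0],
    [1, 36.6, -20.7, 0, 0],
    [1, 53.1, -30, 0, 0],
    [1, 68.8, -38.9, 0, 0],
    [1, 81, -45.8, 0, 0],
    [1, 88.8, -50.2, 0, 0],
    [1, 92, -52, 0, 0],
    [1, 92, -52, 0, 0],
  ],
)

```text
time: 30.58
tool_pos: [447.1, 299.1, 132.4]
tcp_rot: [-3.139, 0.0, 1.485]
contact_force: [1.2, -0.3, -4.4]
grip_width: 21.9
```

Call:
carry_out(
  motion=[
    [1, 0, 0, 1.5, 0],
    [1, 0, 0, 5, 0],
    [1, 0, 0, 11, 0],
    [1, 0, 0, 18, 0],
    [1, 0, 0, 26, 0],
    [1, 0, 0, 33, 0],
    [1, 0, 0, 39, 0],
    [1, 0, 0, 43, 0],
    [1, 0, 0, 45, 0],
    [1, 0, 0, 45, 0],
  ],
)

```text
time: 31.82
tool_pos: [447.0, 299.1, 87.4]
tcp_rot: [-3.139, 0.0, 1.485]
contact_force: [0.3, 0.2, -5.4]
grip_width: 21.9
```

```bash
python3 -c "
from h import *
avg(3);s=snap('side','side10.png');w=snap('wrist','wrist10.png')
im=np.zeros((600,800,3),np.uint8);im[:267]=cv2.resize(w['color'][200:290,200:470][:,:,::-1],(800,267),interpolation=2)
im[270:600,:440]=cv2.resize(s['color'][340:460,270:430][:,:,::-1],(440,330),interpolation=2);cv2.imwrite('pics/crop11.png',im)
"
```

```text
pos [447.11 299.2   87.62] sd [0.02 0.01 0.04] F [-0.06  0.05 -4.76] sd [0.42 0.2  0.56] M [-0.02 -0.08 -0.01] rot [180.1  240.    85.07] w 21.9 t 31.975
```

View pics/crop11.png

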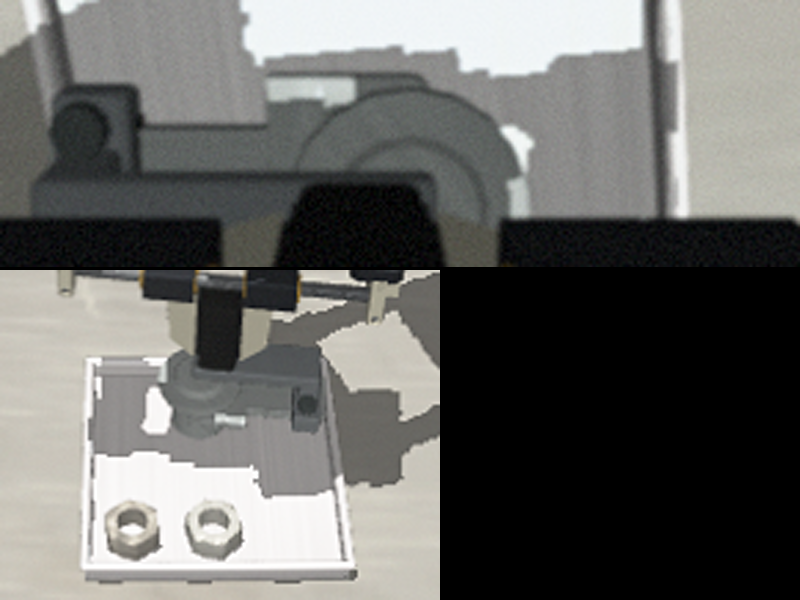

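Call:
carry_out(
  motion=[
    [1, 0, 0, 1, 0],
    [1, 0, 0, 3, 0],
    [1, 0, 0, 6, 0],
    [1, 0, 0, 9, 0],
    [1, 0, 0, 11, 0],
    [1, 0, 0, 12, 0],
    [1, 0, 0, 12.5, 0],
    [1, 0, 0, 12.5, 0],
  ],
)

```text
time: 33.08
tool_pos: [447.1, 299.2, 75.2]
tcp_rot: [-3.14, -0.0, 1.485]
contact_force: [0.9, 0.3, -5.9]
grip_width: 22.0
```

```bash
python3 -c "
from h import *
avg(3)"
```

```text
pos [447.12 299.2   75.22] sd [0.01 0.   0.01] F [ 0.14 -0.35 -5.47] sd [0.29 0.63 0.05] M [ 0.01 -0.06  0.  ] rot [180.09 359.99  85.07] w 21.8 t 33.225
```

Call:
carry_out(
  motion=[
    [1, 0, 0, 0.3, 0],
    [1, 0, 0, 0.6, 0],
    [1, 0, 0, 0.9, 0],
    [1, 0, 0, 1.2, 0],
    [1, 0, 0, 1.5, 0],
    [1, 0, 0, 1.5, 0],
  ],
)

```text
time: 33.98
tool_pos: [447.1, 299.2, 73.7]
tcp_rot: [-3.14, -0.0, 1.485]
contact_force: [-0.3, -0.5, -4.5]
grip_width: 21.9
```

```bash
python3 -c "
from h import *
avg(4)"
```

```text
pos [447.12 299.22  73.73] sd [0.01 0.   0.01] F [-0.24 -0.51 -5.29] sd [0.34 0.13 0.46] M [ 0.01 -0.06 -0.02] rot [180.09 359.99  85.07] w 21.8 t 34.175
```

Call:
carry_out(
  motion=[
    [1, 0, 0, 0.3, 0],
    [1, 0, 0, 0.6, 0],
    [1, 0, 0, 0.9, 0],
    [1, 0, 0, 1.2, 0],
    [1, 0, 0, 1.5, 0],
    [1, 0, 0, 1.5, 0],
  ],
)

```text
time: 34.92
tool_pos: [447.1, 299.3, 72.3]
tcp_rot: [-3.14, -0.0, 1.485]
contact_force: [-0.7, 0.1, -2.1]
grip_width: 21.8
```

```bash
python3 -c "
from h import *
avg(4)"
```

```text
pos [447.11 299.25  72.29] sd [0.01 0.01 0.01] F [-1.09  0.35 -2.67] sd [0.33 0.73 0.46] M [0.05 0.12 0.01] rot [180.09 359.99  85.07] w 22.1 t 35.125
```

Call:
carry_out(
  motion=[
    [1, 0, -0.2, 0.3, 0],
    [1, 0, -0.4, 0.6, 0],
    [1, 0, -0.5, 1, 0],
    [1, 0, -0.5, 1, 0],
  ],
)

```text
time: 35.62
tool_pos: [446.6, 299.3, 71.2]
tcp_rot: [-3.14, -0.0, 1.485]
contact_force: [0.1, 0.7, -3.7]
grip_width: 21.9
```

```bash
python3 -c "
from h import *
avg(4)"
```

```text
pos [446.66 299.3   71.28] sd [0.01 0.01 0.02] F [-0.36 -0.11 -3.71] sd [0.21 0.46 0.45] M [-0.01 -0.09 -0.01] rot [180.09 359.99  85.07] w 21.7 t 35.825
```

Call:
carry_out(
  motion=[
    [1, 0, -0.2, 0.7, 0],
    [1, 0, -0.4, 1.5, 0],
    [1, 0, -1, 2, 0],
    [1, 0, -3, 2, 0],
    [1, 0, -6, 2, 0],
    [1, 0, -9, 2, 0],
    [1, 0, -12, 2, 0],
    [1, 0, -14, 2, 0],
    [1, 0, -14, 2, 0],
  ],
)

```text
time: 36.95
tool_pos: [432.6, 300.5, 69.3]
tcp_rot: [-3.14, -0.0, 1.485]
contact_force: [-0.3, -0.5, -3.5]
grip_width: 21.7
```

```bash
python3 -c "
from h import *
avg(3);s=snap('side','side11.png');w=snap('wrist','wrist11.png')
im=np.zeros((600,800,3),np.uint8);im[:267]=cv2.resize(w['color'][200:290,200:470][:,:,::-1],(800,267),interpolation=2)
im[270:600,:440]=cv2.resize(s['color'][340:460,270:430][:,:,::-1],(440,330),interpolation=2);cv2.imwrite('pics/crop12.png',im)
"
```

```text
pos [432.77 300.52  69.35] sd [0.04 0.01 0.  ] F [ 0.07  0.66 -3.59] sd [0.14 0.19 0.48] M [-0.02 -0.12  0.01] rot [180.08 359.98  85.07] w 22.1 t 37.1
```

View pics/crop12.png

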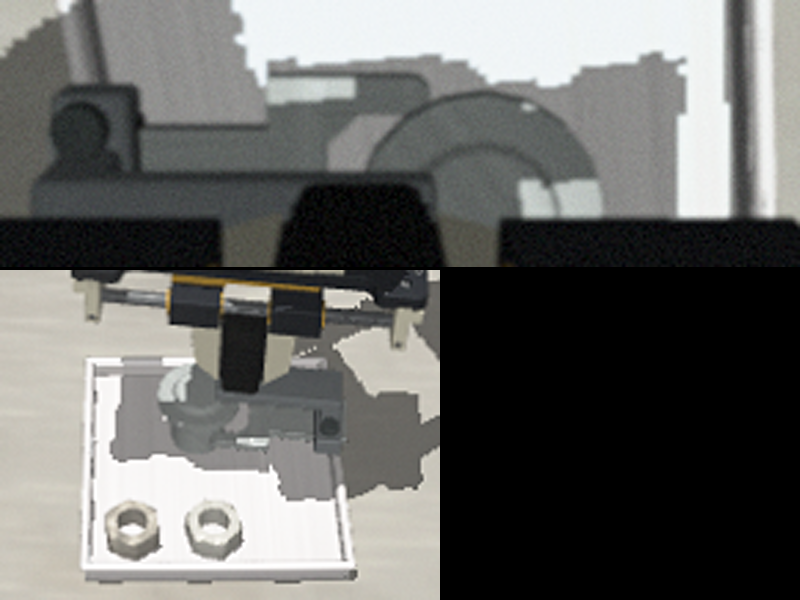

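Call:
carry_out(
  motion=[
    [1, 0, -2, 0, 0],
    [1, 0, -6, 0, 0],
    [1, 0, -12, 0, 0],
    [1, 0, -19, 0, 0],
    [1, 0, -27, 0, 0],
    [1, 0, -35, 0, 0],
    [1, 0, -42, 0, 0],
    [1, 0, -47, 0, 0],
    [1, 0, -50, 0, 0],
    [1, 0, -50, 0, 0],
  ],
)

```text
time: 38.45
tool_pos: [383.0, 304.8, 69.4]
tcp_rot: [-3.14, -0.0, 1.485]
contact_force: [0.1, 0.2, -3.0]
grip_width: 21.8
```

Call:
carry_out(
  motion=[
    [1, 0, 0, -5, 0],
    [1, 0, 0, -15, 0],
    [1, 0, 0, -30, 0],
    [1, 0, 0, -45, 0],
    [1, 0, 0, -58, 0],
    [1, 0, 0, -64, 0],
    [1, 0, 0, -64, 0],
  ],
)

```text
time: 39.33
tool_pos: [383.2, 304.9, 133.8]
tcp_rot: [-3.141, -0.001, 1.485]
contact_force: [0.1, 0.2, -3.7]
grip_width: 21.7
```

```bash
python3 -c "
from h import *
avg(3);s=snap('side','side12.png');w=snap('wrist','wrist12.png')
"
```

```text
pos [382.76 304.66 133.1 ] sd [0.09 0.05 0.16] F [-0.18 -0.24 -4.27] sd [0.21 0.15 0.52] M [-0.06 -0.09  0.  ] rot [180.11 120.01  85.08] w 21.9 t 39.475
```

View pics/side12.png

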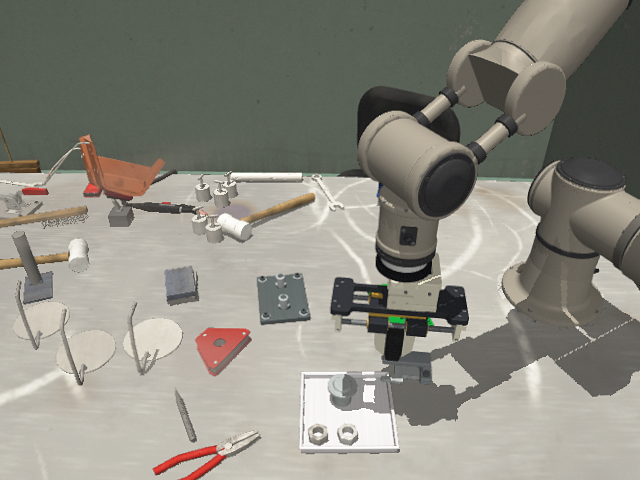

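Call:
carry_out(
  motion=[
    [1, -10, 3, 0, 0],
    [1, -30, 10, 0, 0],
    [1, -60, 20, 0, 0],
    [1, -95, 32, 0, 0],
    [1, -130, 44, 0, 0],
    [1, -165, 55, 0, 0],
    [1, -195, 65, 0, 0],
    [1, -215, 72, 0, 0],
    [1, -220, 73.5, 0, 0],
    [1, -220, 73.5, 0, 0],
  ],
)

```text
time: 40.83
tool_pos: [436.9, 79.0, 132.7]
tcp_rot: [-3.139, 0.0, 1.484]
contact_force: [-0.6, -0.1, -2.5]
grip_width: 22.0
```

Call:
carry_out(
  motion=[
    [1, -10, 3, 0, 0],
    [1, -30, 10, 0, 0],
    [1, -60, 20, 0, 0],
    [1, -95, 32, 0, 0],
    [1, -130, 44, 0, 0],
    [1, -165, 55, 0, 0],
    [1, -190, 63, 0, 0],
    [1, -208, 70, 0, 0],
    [1, -214, 71.5, 0, 0],
    [1, -214, 71.5, 0, 0],
  ],
)

```text
time: 42.08
tool_pos: [489.3, -140.0, 132.4]
tcp_rot: [-3.138, -0.0, 1.484]
contact_force: [-0.4, -0.5, -3.1]
grip_width: 21.8
```

```bash
python3 -c "
from h import *
avg(3);s=snap('side','side13.png')
W=cloud(s);m=np.zeros((480,640),bool);m[365:420,320:365]=1
P=W[m];P=P[P[:,2]>36];print('cap',len(P),np.percentile(P,[2,50,98],axis=0).round(1))
cv2.imwrite('pics/crop13.png',np.vstack([cv2.resize(s['color'][180:320,240:440][:,:,::-1],(430,300)),cv2.resize(s['color'][350:460,280:438][:,:,::-1],(430,300))]))
"
```

```text
pos [ 489.28 -139.52  132.5 ] sd [0.04 0.08 0.05] F [-0.17 -0.09 -3.75] sd [0.32 0.24 0.57] M [-0.02 -0.1   0.01] rot [180.19 359.98  85.07] w 21.9 t 42.225
cap 595 [[435.3 276.1  38.1]
 [458.4 302.   43.1]
 [480.1 322.   47.7]]
```

View pics/crop13.png

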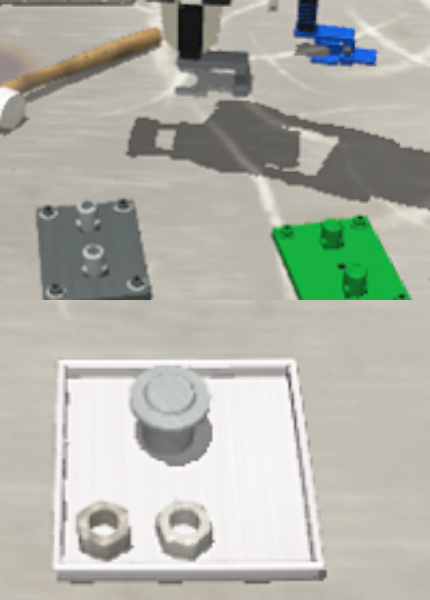

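Call:
carry_out(
  motion=[
    [1, 0, 0, 4, 0],
    [1, 0, 0, 14, 0],
    [1, 0, 0, 28, 0],
    [1, 0, 0, 42, 0],
    [1, 0, 0, 56, 0],
    [1, 0, 0, 68, 0],
    [1, 0, 0, 77, 0],
    [1, 0, 0, 83, 0],
    [1, 0, 0, 85.5, 0],
    [1, 0, 0, 85.5, 0],
  ],
)

```text
time: 43.52
tool_pos: [489.2, -139.6, 47.2]
tcp_rot: [-3.139, 0.0, 1.485]
contact_force: [-0.7, -0.1, -3.3]
grip_width: 21.8
```

```bash
python3 -c "
from h import *
avg(3)"
```

```text
pos [ 489.37 -139.61   47.42] sd [0.02 0.01 0.05] F [-0.31 -0.02 -3.49] sd [0.44 0.49 0.46] M [-0.02 -0.1  -0.03] rot [1.8013e+02 1.0000e-02 8.5080e+01] w 21.9 t 43.675
```

Call:
carry_out(
  motion=[
    [1, 0, 0, 0.4, 0],
    [1, 0, 0, 0.8, 0],
    [1, 0, 0, 1.2, 0],
    [1, 0, 0, 1.6, 0],
    [1, 0, 0, 2, 0],
    [1, 0, 0, 2.4, 0],
    [1, 0, 0, 2.4, 0],
  ],
)

```text
time: 44.55
tool_pos: [489.3, -139.6, 45.0]
tcp_rot: [-3.139, 0.0, 1.485]
contact_force: [-0.1, 0.3, -3.3]
grip_width: 21.9
```

```bash
python3 -c "
from h import *
avg(3)"
```

```text
pos [ 489.38 -139.6    45.06] sd [0.02 0.02 0.02] F [-0.14  0.   -3.72] sd [0.55 0.53 0.39] M [-0.01 -0.1   0.  ] rot [1.8013e+02 1.0000e-02 8.5090e+01] w 21.8 t 44.7
```

Call:
carry_out(
  motion=[
    [1, 0, 0, 0.25, 0],
    [1, 0, 0, 0.5, 0],
    [1, 0, 0, 0.75, 0],
    [1, 0, 0, 1, 0],
    [1, 0, 0, 1.25, 0],
    [1, 0, 0, 1.25, 0],
  ],
)

```text
time: 45.45
tool_pos: [489.4, -139.6, 43.8]
tcp_rot: [-3.139, 0.0, 1.485]
contact_force: [0.9, 0.4, -4.0]
grip_width: 21.9
```

```bash
python3 -c "
from h import *
avg(4)"
```

```text
pos [ 489.37 -139.6    43.84] sd [0.01 0.   0.01] F [-0.03 -0.06 -2.83] sd [0.16 0.33 0.35] M [-0.01 -0.06 -0.01] rot [1.8013e+02 1.0000e-02 8.5090e+01] w 21.8 t 45.65
```

Call:
carry_out(
  motion=[
    [1, 0, 0, 0.2, 0],
    [1, 0, 0, 0.4, 0],
    [1, 0, 0, 0.4, 0],
  ],
)

```text
time: 46.02
tool_pos: [489.4, -139.6, 43.8]
tcp_rot: [-3.14, 0.0, 1.485]
contact_force: [-2.0, 0.2, 2.5]
grip_width: 22.0
```

```bash
python3 -c "
from h import *
avg(4)"
```

```text
pos [ 489.4  -139.63   43.77] sd [0.02 0.03 0.01] F [-2.91  0.97  4.72] sd [0.37 0.34 0.53] M [0.17 0.37 0.04] rot [1.8011e+02 2.0000e-02 8.5090e+01] w 21.9 t 46.225
```

Call:
carry_out(
  motion=[
    [1, 0, 0, -0.1, 0],
    [0.7, 0, 0, -0.1, 0],
    [0.6, 0, 0, -0.1, 0],
    [0.4, 0, 0, -0.1, 0],
    [0.2, 0, 0, -0.1, 0],
    [0, 0, 0, -0.1, 0],
    [0, 0, 0, -0.1, 0],
    [0, 0, 0, -0.1, 0],
    [0, 0, 0, -0.1, 0],
  ],
)

```text
time: 47.35
tool_pos: [489.4, -139.6, 43.9]
tcp_rot: [-3.14, 0.0, 1.485]
contact_force: [-0.5, -0.6, 1.2]
grip_width: 90.1
```

Call:
carry_out(
  motion=[
    [0, 0, 0, -5, 0],
    [0, 0, 0, -20, 0],
    [0, 0, 0, -45, 0],
    [0, 0, 0, -80, 0],
    [0, 0, 0, -115, 0],
    [0, 0, 0, -140, 0],
    [0, 0, 0, -150, 0],
    [0, 0, 0, -150, 0],
  ],
)

```text
time: 48.35
tool_pos: [489.8, -139.6, 194.4]
tcp_rot: [-3.141, 0.001, 1.485]
contact_force: [-0.5, -0.5, -0.2]
grip_width: 92.1
```

```bash
python3 -c "
from h import *
avg(3);s=snap('side','side14.png');c=snap('scene','scene14.png');w=snap('wrist','wrist14.png')
W=cloud(w)
P=W[150:330,230:420].reshape(-1,3);T=P[(P[:,2]>80)&(P[:,2]<95)];print(len(T),T.mean(0),T[:,2].std(),cv2.minAreaRect(T[:,:2].astype(np.float32)))
A=P[(P[:,2]>30)&(P[:,2]<40)];print(np.linalg.lstsq(np.c_[A[:,:2]-A[:,:2].mean(0),np.ones(len(A))],A[:,2],rcond=None)[0])
"
```

```text
pos [ 489.23 -139.41  193.13] sd [0.12 0.03 0.3 ] F [-0.28 -0.12 -0.07] sd [0.28 0.36 0.23] M [-0.    0.02  0.01] rot [180.19 239.99  85.09] w 91.9 t 48.5
899 [ 488.40432666 -137.92684524   87.5948367 ] 1.2890979157955063 ((488.2619934082031, -138.6187744140625), (27.924419403076172, 21.741737365722656), 85.5635757446289)
[ 2.06148699e-03 -1.10731418e-02  3.50357544e+01]
```

View pics/side14.png

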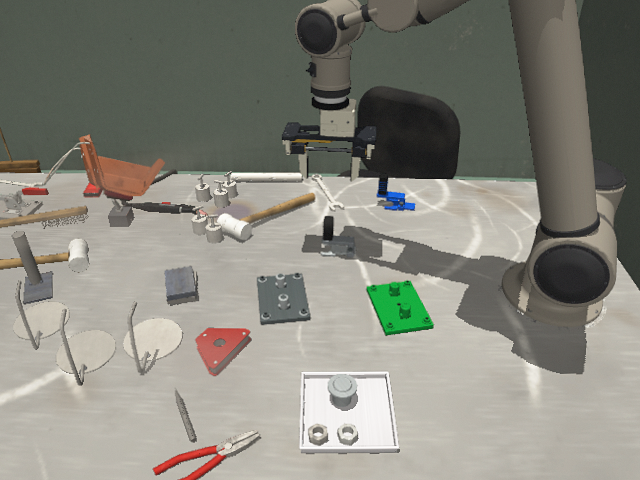

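View pics/scene14.png

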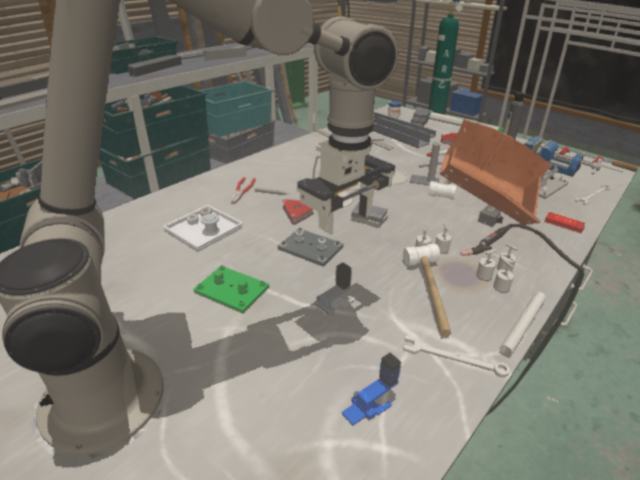

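Side view: the cap is upright in the tray at (343, 388). The puller is upright on the table at (335, 240). The gripper is clear of both, and the other tools have not moved.

```bash
python3 -c "
from plant import bot
print(bot.close_job())"
```

```text
the job is handed in; nothing more can be done
None
```

The cap is off the spigot and standing upright on the tray floor. The puller stands upright on the table, and I handed the job in at about 48.5 s of the 72 s allowed.

- **Fork home:** I gripped the puller by its handle and slid the fork in under the rim. I felt home at about 3.5 N, with the cap's axis about 8 mm ahead of the handle, close to the camera estimate of 8 to 9 mm.
- **Pull:** The straight-up pull peaked at about 6 N beyond the puller's own weight in the readings between steps. After the cap let go, that settled at about the cap's own weight.
- **Setting down:** I carried the cap level to the tray and lowered it until its weight came off the fork. Then I dropped the fork clear and slid it out backwards. During the touchdown there was a brief drag of about 1 N between slot and skirt; I eased the puller back 0.5 mm and it went away.
- **Puller:** I stood it at about (488, -139) mm, not at its original place of (481, -265). It touched the table with up to about 8 N before I eased off and opened the gripper.

**Last checks:** The side picture shows the cap upright at about (458, 300) mm, clear of the nuts and walls. The puller's arm measured level within about 0.6° and its top sits at 88 mm, as expected. The gripper was open and 150 mm above its release height, the force read about 0, and the other tools look unmoved. No check failed or disagreed.

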